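# Lock the lens arm onto the bench magnifier

## Task

Set up the bench magnifier: pick up the lens arm, slip its square tube over the leaning spigot of the foot, press both spring buttons in and slide the tube down over them until it is fully home and the buttons pop out through its two holes. Then let go, without knocking the red specimen or the other loose things.

Things in the scene. Friction and masses are not known exactly. Their poses are not given: they have to be found in the camera images.
- foot: grey cast foot of the magnifier, a 200 x 90 x 14 mm plate screwed down (it cannot move). Origin on the bench below the spigot's shoulder, x forward along the lean (level), z up. The plate reaches from x = -92 to +108 mm; a boss 44 mm high stands at x = -83 to -37 mm.
- spigot: leaning stub fixed to the foot. Origin: centre of its shoulder, 75 mm above the bench; x up along its axis (42 deg above level, away from the robot), y level to the left, z square to both, upwards. Below x = 0 a 25 mm square aluminium tube; 0 to 68 mm a steel bar 20.5 mm square; 68 to 82 mm a black plug tapering to 12 mm.
- spigot_tip (a point): end of the black plug, on the spigot's axis 82 mm up from the shoulder. The arm's tube slips on here with 0.75 mm play each side, stops on the spring buttons if they are out (it rests there by itself when let go), and is home when its mouth meets the shoulder.
- button_left (a joint): brass spring button, 9 mm wide, on the bar's +y face 35 mm up from the shoulder. 0 = out, 5.2 mm proud of the bar; 0.0052 = flush (stop 0.0055); 1 N at first, 2.3 N flush. Sides straight for 2.6 mm above the bar, where the tube's mouth jams, then tapered at about 40 deg to a 2.4 mm tip.
- button_right (a joint): the same on the -y face. Finger pads closed half on the tube and half past its mouth press both buttons level with the tube's outside (2.75 mm above the bar); the tube's edge then meets their tapers and pushes them in the rest of the way while tube and pads slide on down together.
- lens_arm: loose arm, 0.16 kg: 26 mm square aluminium tube, 130 mm long, wall 2 mm, open at one end; a lens in a black ring (76 mm across, 14 mm thick, centre 172 mm from the mouth) at the other. Origin: centre of the mouth; x towards the lens, z square to the lens, up as it lies. 12 mm holes in the +y and -y walls 35 mm from the mouth. Clear inside for 125 mm. Either face may be up.
- red_specimen: red round specimen, 32 mm across, 19 mm high, loose on the foot's plate about 70 mm in front of the shoulder, under the arm; origin at the centre of its underside
- tweezers: loose steel tweezers, 118 x 11 x 8 mm, lying near the polisher; origin at the middle of the underside
- vial: loose small glass vial with a black cap, 24 mm across, 48 mm high, on the right; origin at the centre of its underside
- eyepiece: loose black eyepiece, 32 mm across, 48 mm high, on the right; origin at the centre of its underside

How it is judged:
On the way, in this order (a step that is already met when the one before it is completed fails the run):
1. the tube is threaded on the spigot, in line with it (x of lens_arm in the frame of spigot below 0.062 m and angle between the x axis of lens_arm and the x axis of spigot, either way round below 0.08 rad and distance between lens_arm and spigot below 0.064 m), for 0.1 s.
2. both buttons are pressed in and the tube's mouth has slid over them (value of joint each of button_left, button_right above 0.003 m and x of lens_arm in the frame of spigot below 0.034 m), for 0.06 s.
At the end, for the whole second after the job is handed in: the tube's mouth is within 4 mm of the spigot's shoulder and in line with it (within 0.06 rad), both buttons stand out through the holes (less than 1.5 mm pressed in), and the arm is at rest, let go (distance between lens_arm and spigot below 0.004 m and angle between the x axis of lens_arm and the x axis of spigot, either way round below 0.06 rad and value of joint each of button_left, button_right below 0.0015 m and linear speed of lens_arm below 0.02 m/s); the robot touches nothing.
It fails at once if the red specimen is knocked more than 20 mm from its place (distance of red_specimen from where it was at the start of the episode above 0.02 m).
It fails at once if the tweezers, the vial or the eyepiece is moved more than 30 mm (distance of any of tweezers, vial, eyepiece from where it was at the start of the episode above 0.03 m).
It also fails if it takes over 54 s, if anything falls off the work surface, if the arm or the gripper's body presses on something with over 40 N, if the wrist force passes 120 N, or if a joint passes its speed limit or range.

## Robot

A 7-joint arm with a two-finger parallel gripper is mounted at the origin on a cart in front of the work surface, level with it; the furniture and walls round the work are solid. World frame = base frame: x ahead of the robot, y to its left, z up, the work surface at z = 0. Lengths are in m, angles in rad, forces in N, time in s.
With the tool pointing down it reaches from about 0.35 to 0.9 m from the base axis. Payload 7.2 kg.
Tool frame: the origin (TCP) lies between the finger pads; the fingertips stand 8 mm ahead of it and the grasp point (between the pads) lies 11 mm behind it; z points along the fingers, y is the line along which they close (so a half turn about z gives the same grasp; the last joint's range is limited). The gripper opens to 88 mm and grips with 3 to 60 N. Pads are 20 mm wide; open, the fingers measure 115 mm over their backs; the gripper's body (75 mm by 178 mm) begins 61 mm behind the grasp point.
Start: joints at [-1.341, 0.411, -0.013, 1.596, 0.006, 1.134, -0.082], TCP at [0.183, 0.597, 0.231] pointing down, gripper open.
Joint ranges: [-2.95, 2.95], [-0.29, 1.99], [-1.47, 1.44], [0.14, 2.54], [-1.03, 4.17], [0.13, 1.85], [-2.86, 2.86]. Speed limits (rad/s): [2.39, 2.39, 3.01, 3.01, 3.14, 3.14, 3.14].

## Interface

Orientations are given as a unit quaternion [w, x, y, z].
In Python, from cell import robot gives the robot as it stands.
- The arm moves only by the shell command python3 shift.py 'ROWS' [FORCE]. ROWS is one flat JSON list of numbers that holds 1 to 8 rows one after another, with no inner brackets; each row has 5 numbers: the finger opening in m, then dx, dy, dz in cm, then a turn about the tool's z in rad; each row is the pose to reach, as a shift and turn from the pose commanded when the command began, along the tool's axes at that moment; what a row does not reach only later rows make up. A row lasts 1/12 s, in which the tool goes at most 0.0417 m and 0.125 rad, less where a joint would pass 70% of its speed; a pose out of reach is approached as far as the arm can. The fingers move at their own pace and stop on an object; FORCE is the grip in N (left out, the last holds). Time passes only in rows, so rows that do not move let the fingers close. It prints the time, the measured TCP pose, the force, the opening and the grip force at its end. Input that does not fit is refused with a message, and nothing moves.
- robot.get_state(): the state, without advancing time (a new reading comes with each control period).
- robot.capture(name): name is "scene" or "top"; returns a dict with "image" (420x560x3 uint8, red, green, blue), "vertical_fov" (degrees; the focal length in pixels is half the picture's height over the tangent of half this angle, whatever the lens; pixels are square), "cx", "cy" (the principal point, pixels), "dist" ([k1, k2, p1, p2, k3] as OpenCV has them; the pictures are not rectified), "rvec" (rotation vector, rad) and "tvec" (3), from world to camera coordinates, as OpenCV has them. Camera axes: x right, y down, z forward; pixel columns grow to the right and rows downward; lengths in m; the calibration is good to about 2 mm. A picture is of the moment at which its call begins. There is no depth.
- robot.sign_off(): hands the job in; it is judged then, once.
The state is a dict: "clock": time; "joint_positions": joint angles; "qvel": joint speeds; "tau": joint torques, N m; "ee_pos": TCP position; "orientation": TCP orientation; "force": force on the tool from outside, world axes, zero at the start; "moment": the same for the moment, N m; "finger_gap": finger opening in m; "gripper_force": force on a finger pad.
Only numpy, scipy, OpenCV 4.12 (cv2) and the standard library are available. Lean on these libraries where they do the work, as an engineer would, in place of code of your own. Each camera call takes 0.05 s, during which the arm holds its last target. There are 200 camera calls.

## Working session

There is one attempt and no reset: what is moved stays moved. The work goes in short steps, Python scripts to look and compute and a shell command to move; the robot and the scene stay as the last step left them, time stands still between calls to the robot, and variables do not carry over. Pictures are saved under pics/ and viewed, at most 10 in all, crops included, and the job is handed in when it is done.

```bash
ls; mkdir -p pics
python3 - <<'E'
from cell import robot
import cv2,numpy as np
print(robot.get_state())
for n in("scene","top"):
    c=robot.capture(n); cv2.imwrite(f"pics/{n}0.png",c["image"][:,:,::-1])
    print({k:v for k,v in c.items() if k!="image"})
    R=cv2.Rodrigues(np.array(c["rvec"],float))[0]; print(-R.T@np.array(c["tvec"]).ravel())
E
```

```text
cell.py
pics
shift.py
{'clock': 0.0, 'joint_positions': array([-1.34118693,  0.41187258, -0.01271945,  1.59702057,  0.00558103,
        1.13432115, -0.08222266]), 'qvel': array([ 0.00077123, -0.00092928, -0.00260457,  0.00128492, -0.000229  ,
        0.00156285,  0.00142015]), 'tau': array([ 2.93563193e-03, -5.87976873e+01,  6.43805936e-01, -2.91070801e+01,
       -5.35735209e-02,  1.86424144e-02,  1.49523821e-04]), 'ee_pos': array([0.18327721, 0.59701003, 0.22983566]), 'orientation': array([-7.16783323e-05,  1.48354684e-01,  9.88933900e-01, -7.89932049e-04]), 'force': array([-0.00977349,  0.1252206 , -0.4995254 ]), 'moment': array([ 0.03053747, -0.03541493,  0.04426794]), 'gripper_force': 0.0, 'finger_gap': 0.0880679833190608}
{'vertical_fov': 53.35660370445456, 'cx': 282.32313578040623, 'cy': 216.0123999429542, 'dist': array([-0.11883032,  0.        ,  0.        ,  0.        ,  0.        ]), 'rvec': array([ 1.92245289, -0.84973611,  0.49077208]), 'tvec': array([-0.43877706,  0.26884439,  0.73826018])}
[-0.08082521 -0.68244861  0.58100077]
{'vertical_fov': 51.47882570514189, 'cx': 276.3086100393485, 'cy': 212.0904105402763, 'dist': array([0.0124324, 0.       , 0.       , 0.       , 0.       ]), 'rvec': array([ 2.17444945, -2.10727113,  0.21210106]), 'tvec': array([-0.15388854,  0.54083906,  1.12473925])}
[ 0.34186493 -0.11238977  1.20487504]
```
View pics/scene0.png

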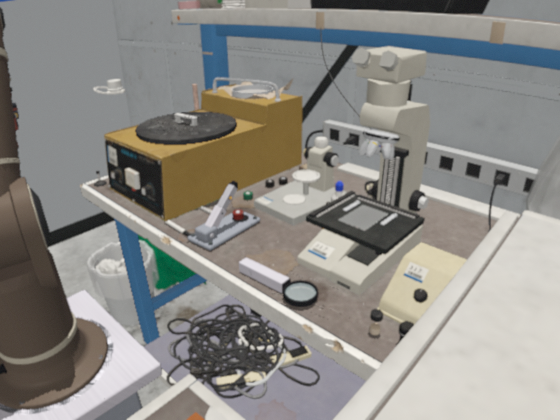

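View pics/top0.png

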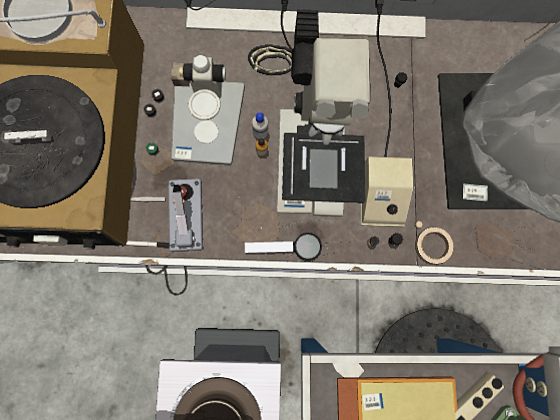

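The top view shows the foot at about (185,215), the arm with its mouth at (245,248) and lens at (307,246). The scene view shows the same arm from (240,265) to (300,293), with the spigot leaning up to (236,185). I'll zoom in on both.

Create h.py:
```python
import cv2,numpy as np
from cell import robot
def cam(n,img=None):
    c=robot.capture(n); im=c["image"]; f=im.shape[0]/2/np.tan(np.radians(c["vertical_fov"])/2)
    K=np.array([[f,0,c["cx"]],[0,f,c["cy"]],[0,0,1]]); R=cv2.Rodrigues(np.array(c["rvec"],float))[0]; t=np.array(c["tvec"],float).ravel()
    return dict(im=np.ascontiguousarray(im[:,:,::-1]),K=K,R=R,t=t,d=np.array(c["dist"]),o=-R.T@t)
def ray(c,p):
    u=cv2.undistortPoints(np.array(p,float).reshape(-1,1,2),c["K"],c["d"]).reshape(-1,2)
    v=np.c_[u,np.ones(len(u))]@c["R"]; return v/np.linalg.norm(v,axis=1)[:,None]
def onz(c,p,z): v=ray(c,p); return c["o"]+v*((z-c["o"][2])/v[:,2])[:,None]
def tri(c1,p1,c2,p2):
    out=[]
    for a,b in zip(ray(c1,p1),ray(c2,p2)):
        s=np.linalg.lstsq(np.c_[a,-b],c2["o"]-c1["o"],rcond=None)[0]
        A=c1["o"]+a*s[0];B=c2["o"]+b*s[1]; out.append(np.r_[(A+B)/2,np.linalg.norm(A-B)])
    return np.array(out)
def crop(c,name,x,y,w,h,k):
    im=cv2.resize(c["im"][y:y+h,x:x+w],None,fx=k,fy=k,interpolation=cv2.INTER_CUBIC)
    for i in range(0,w,10): cv2.putText(im,str(x+i),(i*k,9),0,.33,(0,255,255),1); cv2.line(im,(i*k,10),(i*k,16),(0,255,255),1)
    for j in range(0,h,10): cv2.putText(im,str(y+j),(0,j*k+4),0,.33,(0,255,255),1); cv2.line(im,(22,j*k),(28,j*k),(0,255,255),1)
    cv2.imwrite(f"pics/{name}.png",im)
```

Run:
```python
from h import *
s=cam("scene");t=cam("top")
crop(s,"s1",180,170,150,140,4); crop(t,"t1",130,170,200,100,4)
```

```text
(no output)
```

View pics/s1.png

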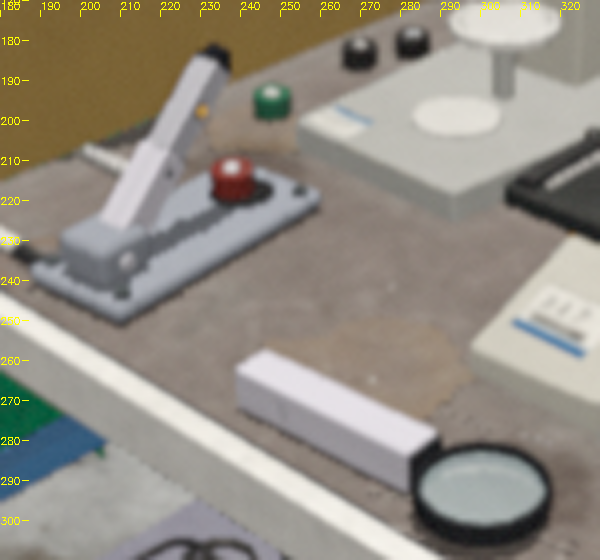

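View pics/t1.png

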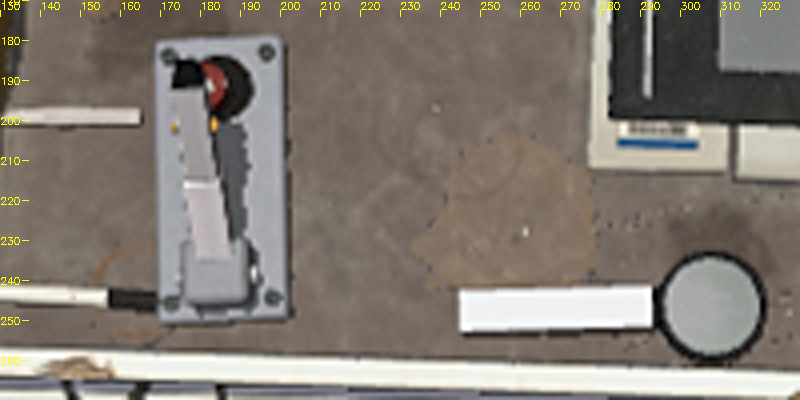

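Scene crop: the tube's top face runs from (239,263)/(246,257) to (283,284)/(290,278), and the lens ring is centred at about (301,292). The plug ends at about (233,182), the buttons are at (229,198), and the shoulder is at about (215,206). Top crop: the tube spans (245,242–252) to (293,241–251), the lens is at (308,247), the plate corners are (169,180), (201,180), (202,249) and (170,250), the buttons are (173,201) and (183.5,201), and the plug end is at about (177,185).

Run:
```python
from h import *
np.set_printoptions(precision=4,suppress=True)
s=cam("scene");t=cam("top")
# tube top face by mask in top view
def biggest(m,box):
    x,y,w,h=box; q=np.zeros_like(m); q[y:y+h,x:x+w]=m[y:y+h,x:x+w]
    cs=cv2.findContours(q,cv2.RETR_EXTERNAL,cv2.CHAIN_APPROX_NONE)[0]; return max(cs,key=cv2.contourArea)
g=t["im"].min(axis=2); m=(g>200).astype(np.uint8)*255
c=biggest(m,(235,235,62,20)); r=cv2.boxPoints(cv2.minAreaRect(c)); print("top tube",r.tolist()); print(onz(t,r,.026))
g2=cv2.cvtColor(t["im"],cv2.COLOR_BGR2GRAY)
m=(g2<70).astype(np.uint8)*255; c=biggest(m,(290,228,35,36)); e=cv2.fitEllipse(c); print("ring top",e, onz(t,[e[0]],.020))
gs=cv2.cvtColor(s["im"],cv2.COLOR_BGR2GRAY); m=(gs<70).astype(np.uint8)*255; c=biggest(m,(278,275,45,36)); e2=cv2.fitEllipse(c); print("ring scene",e2, onz(s,[e2[0]],.013))
# correspondences
names=["tube mouthL","tube mouthR","tube endL","tube endR","lens c","btn L","btn R?","plug top end","plate far L","plate far R","plate near R"]
P=[[246,257.5],[239,263],[290,278],[282.5,284],[301,290.5],None,[229.5,197.5],[233.5,182],None,[260,219],[210.5,250]]
Q=[[244.8,242],[245,252.7],[292.7,241.5],[293,251],[308,246.5],[173.2,201.5],[183.3,201],[176.5,184.8],[169,180],[201,180],[202,249]]
for n,p,q in zip(names,P,Q):
    if p: print(n,tri(s,[p],t,[q])[0])
print("plate at z=.014",onz(t,[[169,180],[201,180],[202,249],[170,250]],.014))
print("btns at z .098",onz(t,[[173.2,201.5],[183.3,201]],.098))
print("specimen top", tri(s,[[238,208]],t,[[184,191]]))
```

```text
top tube [[244.7501983642578, 242.506591796875], [291.98065185546875, 241.26370239257812], [292.23187255859375, 250.80972290039062], [245.00140380859375, 252.0526123046875]]
[[ 0.4629 -0.0543  0.026 ]
 [ 0.4704 -0.1823  0.026 ]
 [ 0.4445 -0.1836  0.026 ]
 [ 0.4371 -0.056   0.026 ]]
ring top ((306.9346923828125, 246.7254638671875), (27.62630271911621, 29.26108169555664), 64.50275421142578) [[ 0.4574 -0.2238  0.02  ]]
ring scene ((299.392578125, 293.8291931152344), (27.76146125793457, 36.34226989746094), 95.80197143554688) [[ 0.4557 -0.2262  0.013 ]]
tube mouthL [ 0.4635 -0.0536  0.0253  0.0024]
tube mouthR [ 0.436  -0.0564  0.0246  0.0013]
tube endL [ 0.4705 -0.1849  0.026   0.0018]
tube endR [ 0.4448 -0.1863  0.025   0.0017]
lens c [ 0.4586 -0.2272  0.0206  0.0015]
btn R? [0.5564 0.1051 0.0993 0.0026]
plug top end [0.5897 0.1204 0.1292 0.0072]
plate far R [0.6361 0.0763 0.0115 0.0004]
plate near R [0.4441 0.0626 0.0053 0.0013]
plate at z=.014 [[0.6324 0.1646 0.014 ]
 [0.6356 0.0758 0.014 ]
 [0.4428 0.0617 0.014 ]
 [0.4374 0.148  0.014 ]]
btns at z .098 [[0.5555 0.1303 0.098 ]
 [0.5577 0.1046 0.098 ]]
specimen top [[0.5928 0.1151 0.0505 0.0042]]
```

```bash
cat >> h.py <<'E'
from scipy.spatial.transform import Rotation as Ro
def tool(target,yaw=None):
    "shift in tool axes to target; turn about tool z so that tool y has world angle yaw (deg)"
    s=robot.get_state(); w,x,y,z=s["orientation"]; M=Ro.from_quat([x,y,z,w]).as_matrix()
    a=np.degrees(np.arctan2(M[1,1],M[0,1])); o=M.T@(np.array(target)-s["ee_pos"])
    print("tcp",s["ee_pos"].round(4),"yaw_y",a.round(2),"tool z",M[:,2].round(3),"shift",o.round(4),"turn",None if yaw is None else np.radians(-((yaw-a+180)%360-180)).round(4),"q",s["joint_positions"].round(2))
E
python3 - <<'E'
from h import *
s=cam("scene");t=cam("top")
print(tri(s,[[308,215],[372,250],[119,140]],t,[[283,200],[364,202],[108,62]]).round(3))
tool([.4596,-.227,.20],3.35)
tool([.40,.2,.26],3.35)
E
```

```text
[[ 0.564 -0.153  0.134  0.006]
 [ 0.556 -0.346  0.13   0.025]
 [ 0.575  0.269  0.334  0.431]]
tcp [0.1834 0.5974 0.2305] yaw_y 72.94 tool z [-0. -0. -1.] shift [-0.5059 -0.7071  0.0307] turn 1.2146 q [-1.34  0.41 -0.01  1.6   0.01  1.13 -0.08]
tcp [0.1834 0.5974 0.2305] yaw_y 72.94 tool z [-0. -0. -1.] shift [-0.3237 -0.3164 -0.0294] turn 1.2146 q [-1.34  0.41 -0.01  1.6   0.01  1.13 -0.08]
```

The manual's scale: shifts go in cm. Converting my numbers, -0.2 m is -20, -0.27 m is -27.

```bash
R="";  python3 shift.py '[0.088,-3,-3,0,0.1,0.088,-5.5,-6.5,0,0.2,0.088,-8,-10,0,0.3,0.088,-10.4,-13.4,0,0.4,0.088,-12.8,-16.8,0,0.5,0.088,-15.2,-20.2,0,0.6,0.088,-17.6,-23.6,0,0.7,0.088,-20,-27,0,0.7]'; python3 -c "
from h import *
tool([.4585,-.227,.20],3.35)"
```

```text
clock: 1.07
ee_pos: [0.2946, 0.2818, 0.2308]
orientation: [-0.0, 0.481, 0.877, 0.0]
force: [1.0, -1.3, 0.4]
finger_gap: 0.0879
gripper_force: 0.0
tcp [0.2946 0.2818 0.2308] yaw_y 32.47 tool z [ 0.     0.001 -1.   ] shift [-0.5173 -0.1349  0.0304] turn 0.5083 q [-1.1   0.02  0.22  2.1  -0.01  1.02 -0.31]
```

```bash
python3 shift.py '[0.088,-4,-1,0,0.1,0.088,-8,-2,0,0.2,0.088,-12,-3,0,0.3,0.088,-16,-4,0,0.4,0.088,-20,-5,0,0.5,0.088,-24,-6,0,0.508,0.088,-28,-7,0,0.508,0.088,-32,-8,0,0.508]'; python3 shift.py '[0.088,0,0,0,0,0.088,0,0,0,0]'; python3 -c "
from h import *
tool([.4585,-.227,.15],3.35)"
```

```text
clock: 1.73
ee_pos: [0.4009, -0.0306, 0.2311]
orientation: [0.0, 0.684, 0.73, 0.001]
force: [0.6, 0.9, -0.6]
finger_gap: 0.0879
gripper_force: 0.0
clock: 1.9
ee_pos: [0.401, -0.0304, 0.2309]
orientation: [0.0, 0.686, 0.728, 0.0]
force: [0.3, -0.1, -0.1]
finger_gap: 0.0874
gripper_force: 0.0
tcp [ 0.401  -0.0304  0.2309] yaw_y 3.44 tool z [ 0.001  0.    -1.   ] shift [-0.1997  0.0456  0.0809] turn 0.0016 q [-0.7  -0.01  0.67  2.13  0.01  1.02  0.02]
```

Scaled: -0.1997 m is -19.97, -0.17 m is -17.

```bash
python3 shift.py '[0.088,-3.5,1,0,0,0.088,-7,1.8,0,0,0.088,-10.5,2.6,0,0,0.088,-14,3.4,2,0,0.088,-17,4,4,0,0.088,-19.97,4.56,7,0,0.088,-19.97,4.56,10,0,0.088,-19.97,4.56,12,0]'; python3 shift.py '[0.088,0,0,0,0,0.088,0,0,0,0]'
python3 - <<'E'
from h import *
tool([.4585,-.227,.012],3.35)
s=cam("scene");t=cam("top")
a=s["im"][200:320,240:400];b=t["im"][180:300,240:400]
cv2.imwrite("pics/g1.png",cv2.resize(np.vstack([a,b]),None,fx=2.5,fy=2.5,interpolation=cv2.INTER_CUBIC))
E
```

```text
clock: 2.57
ee_pos: [0.4585, -0.2248, 0.1077]
orientation: [-0.001, 0.684, 0.729, -0.001]
force: [-0.4, 0.6, 0.7]
finger_gap: 0.0878
gripper_force: 0.0
clock: 2.73
ee_pos: [0.4587, -0.2236, 0.11]
orientation: [-0.001, 0.683, 0.73, -0.0]
force: [-0.1, 0.6, 1.0]
finger_gap: 0.0877
gripper_force: 0.0
tcp [ 0.4587 -0.2236  0.11  ] yaw_y 3.78 tool z [-0.003  0.001 -1.   ] shift [-0.0035 -0.0002  0.098 ] turn 0.0074 q [-0.21  0.44  0.74  2.03 -0.41  0.82  0.83]
```

View pics/g1.png

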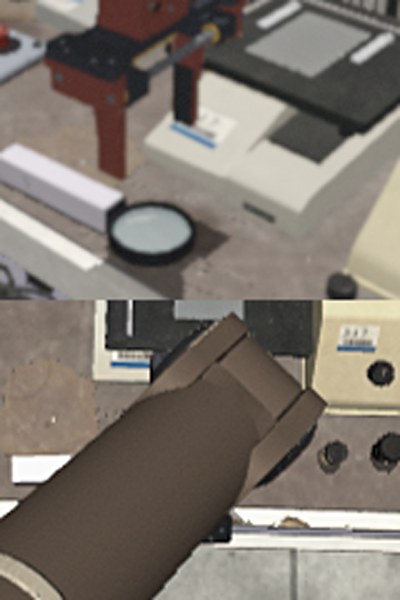

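The scene half shows the open gripper over the lens, with its far finger just in front of the microscope base. The near finger tip is at about (285,270). The gap looks clear, so I'll go down.

Scaled: 0.06 m is 6, 0.048 m is 4.8.

```bash
python3 shift.py '[0.088,-0.3,0,1.2,0,0.088,-0.35,0,2.4,0,0.088,-0.35,0,3.6,0,0.088,-0.35,0,4.8,0,0.088,-0.35,0,6,0.007,0.088,-0.35,0,6,0.007]'
python3 - <<'E'
from h import *
tool([.4588,-.227,.012],3.35)
E
```

```text
clock: 3.33
ee_pos: [0.4579, -0.2276, 0.048]
orientation: [-0.002, 0.687, 0.727, -0.001]
force: [0.3, -0.4, 0.4]
finger_gap: 0.0877
gripper_force: 0.0
tcp [ 0.4579 -0.2276  0.048 ] yaw_y 3.29 tool z [-0.004  0.001 -1.   ] shift [0.0005 0.001  0.036 ] turn -0.001 q [-0.13  0.54  0.65  2.07 -0.51  0.7   0.91]
```

Scaled: 0.036 m is 3.6, 0.027 m is 2.7.

```bash
python3 shift.py '[0.088,0,0.1,0.9,0,0.088,0,0.1,1.8,0,0.088,0,0.1,2.7,0,0.088,0,0.1,3.6,0,0.088,0,0.1,3.6,0]'; python3 shift.py '[0.07,0,0,0,0,0.07,0,0,0,0,0.07,0,0,0,0,0.07,0,0,0,0]' 3;  python3 - <<'E'
from h import *
tool([.4588,-.227,.012],3.35)
E
```

```text
clock: 3.75
ee_pos: [0.4595, -0.2278, 0.0129]
orientation: [-0.001, 0.686, 0.727, -0.0]
force: [-0.1, 0.3, -0.2]
finger_gap: 0.0881
gripper_force: 0.0
clock: 4.08
ee_pos: [0.4606, -0.2284, 0.015]
orientation: [0.0, 0.686, 0.727, 0.0]
force: [0.2, -1.3, -1.1]
finger_gap: 0.0746
gripper_force: 3.0
tcp [ 0.4606 -0.2284  0.015 ] yaw_y 3.32 tool z [ 0.001 -0.    -1.   ] shift [ 0.0015 -0.0017  0.003 ] turn -0.0005 q [-0.09  0.6   0.6   2.08 -0.57  0.63  0.96]
```

Scaled: -0.061 m is -6.1, -0.051 m is -5.1.

```bash
python3 shift.py '[0.07,0.1,0,-1,0,0.07,0.3,0,-2.1,0,0.07,0.5,0,-3.1,0,0.07,0.8,0,-4.1,0,0.07,1.2,0,-5.1,0,0.07,1.6,0,-6.1,0,0.07,1.6,0,-6.1,0,0.07,1.6,0,-6.1,0]' 3
python3 - <<'E'
from h import *
s=cam("scene"); crop(s,"s2",200,180,140,140,4)
E
```

```text
clock: 4.75
ee_pos: [0.4601, -0.2119, 0.0764]
orientation: [0.001, 0.686, 0.728, 0.001]
force: [0.7, -1.3, -0.7]
finger_gap: 0.0748
gripper_force: 3.0
```

View pics/s2.png

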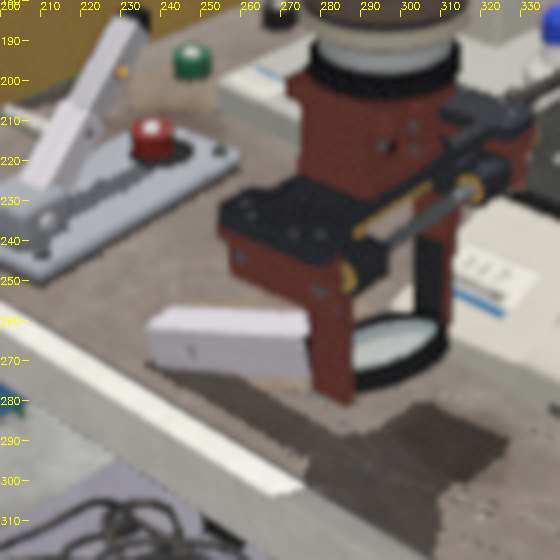

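The crop shows it working: the tube pivots in the light grip, with its mouth still on the bench at (238,268) and the lens raised. I'll carry on along the arc to 42°.

Scaled: -0.051 m is -5.1, -0.043 m is -4.3.

```bash
python3 shift.py '[0.07,0.5,0,-0.9,0,0.07,1,0,-1.8,0,0.07,1.6,0,-2.7,0,0.07,2.2,0,-3.5,0,0.07,2.9,0,-4.3,0,0.07,3.7,0,-5.1,0,0.07,3.7,0,-5.1,0,0.07,3.7,0,-5.1,0]' 3
python3 - <<'E'
from h import *
s=cam("scene");t=cam("top"); crop(s,"s3",200,160,140,130,4)
tool([0,0,0])
E
```

```text
clock: 5.47
ee_pos: [0.4578, -0.1749, 0.1272]
orientation: [0.0, 0.686, 0.728, 0.001]
force: [0.1, -0.6, -0.6]
finger_gap: 0.0744
gripper_force: 3.0
tcp [ 0.4575 -0.1754  0.1266] yaw_y 3.33 tool z [ 0. -0. -1.] shift [ 0.2017 -0.4465  0.1264] turn None q [-0.35  0.38  0.78  2.07 -0.37  0.83  0.7 ]
```

View pics/s3.png

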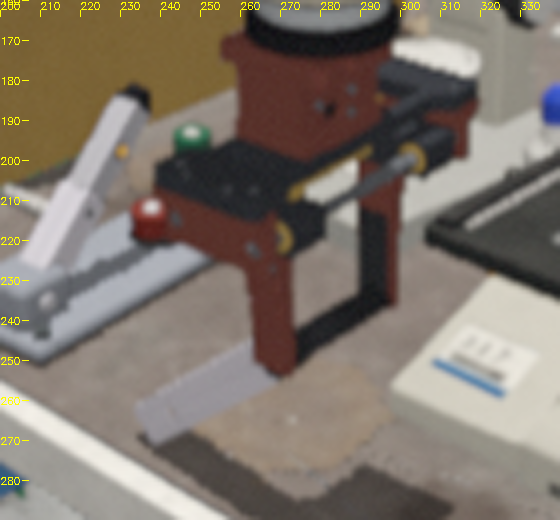

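The crop shows the tube at a steep tilt: near-face edges (234,260)→(262,246) and (239,270)→(267,253), hole at about (243,263). Next I'll get the tilt by casting rays onto the near-face plane.

```bash
python3 shift.py '[0.07,0,0,0,0,0.07,0,0,0,0,0.07,0,0,0,0,0.07,0,0,0,0]' 60
python3 - <<'E'
from h import *
s=cam("scene")
st=robot.get_state(); yaw=np.radians(-86.67); d=np.array([np.cos(yaw),np.sin(yaw),0]); n=np.array([-d[1],d[0],0]) # n: arm +y (world +x)
p0=st["ee_pos"]-n*.013
def pl(px):
    v=ray(s,px); X=s["o"]+v*(((p0-s["o"])@n)/(v@n))[:,None]; return np.c_[(X-st["ee_pos"])@d,X[:,2]]
def ang(a,b): return np.degrees(np.arctan2(*(b-a)[::-1])).round(1)
P=pl([[234,260],[262,246],[239,270],[267,253],[243,263]]); print(P.round(4), ang(P[0],P[1]),ang(P[2],P[3]))
# tube near-face by mask: min-area rect in plane coordinates
im=s["im"]; hsv=cv2.cvtColor(im,cv2.COLOR_BGR2HSV); m=np.zeros(im.shape[:2],np.uint8)
m[238:276,228:275]=((im[238:276,228:275].min(axis=2)>120)&(hsv[238:276,228:275,1]<40))*255
m=cv2.morphologyEx(m,cv2.MORPH_OPEN,np.ones((3,3)))
c=max(cv2.findContours(m,0,1)[0],key=cv2.contourArea); print(cv2.contourArea(c))
q=pl(c.reshape(-1,2)).astype(np.float32)*1000; r=cv2.minAreaRect(q); print(r, cv2.boxPoints(r).round(1).tolist())
E
```

```text
clock: 5.9
ee_pos: [0.4572, -0.1756, 0.1264]
orientation: [-0.0, 0.687, 0.727, -0.0]
force: [0.3, -0.3, -0.7]
finger_gap: 0.0737
gripper_force: 60.0
[[-0.137   0.0253]
 [-0.0446  0.1008]
 [-0.1225  0.0029]
 [-0.0309  0.0885]
 [-0.1071  0.0297]] 39.3 43.0
915.0
((-116.65291595458984, 51.638771057128906), (177.1484832763672, 73.00728607177734), 39.672149658203125) [[-208.10000610351562, 23.200000762939453], [-161.5, -33.0], [-25.200000762939453, 80.0999984741211], [-71.80000305175781, 136.3000030517578]]
```

Run:
```python
from h import *
s=cam("scene");t=cam("top")
print("pol corner bottom/top, right-face bottom far, head, disc")
print(onz(t,[[128,243],[135,180],[143,60]],0).round(3))
print(tri(s,[[161,165],[321,143],[306,175]],t,[[105,232],[200,62],[204,103]]).round(3))
for z in(.1,.15,.2):print(onz(t,[[105,232],[112,150]],z).round(3))
tool([.4575,-.1756,.27])
```

```text
pol corner bottom/top, right-face bottom far, head, disc
[[0.454 0.267 0.   ]
 [0.632 0.263 0.   ]
 [0.997 0.27  0.   ]]
[[0.46  0.266 0.18  0.003]
 [0.905 0.072 0.17  0.002]
 [0.831 0.069 0.087 0.002]]
[[0.471 0.295 0.1  ]
 [0.686 0.298 0.1  ]]
[[0.465 0.277 0.15 ]
 [0.671 0.279 0.15 ]]
[[0.459 0.258 0.2  ]
 [0.655 0.261 0.2  ]]
tcp [ 0.4572 -0.1755  0.1265] yaw_y 3.31 tool z [-0. -0. -1.] shift [-1.000e-04  3.000e-04 -1.435e-01] turn None q [-0.35  0.38  0.78  2.07 -0.37  0.83  0.7 ]
```

```bash
python3 shift.py '[0.07,0,0,-2,0,0.07,0,0,-5,0,0.07,0,0,-8,0,0.07,0,0,-11,0,0.07,0,0,-14,0,0.07,0,0,-17,0,0.07,2,0,-19.5,0,0.07,4,0,-19.5,0]'; python3 shift.py '[0.07,2,2,0,-0.1,0.07,4,4,0,-0.2,0.07,6,6,0,-0.3,0.07,8,8,0,-0.4,0.07,10,10,0,-0.5,0.07,12,12,0,-0.6,0.07,14,14,0,-0.7,0.07,16,16,0,-0.8]';python3 - <<'E'
from h import *
tool([.7442,.132,.31],94.6)
E
```

```text
clock: 6.72
ee_pos: [0.4562, -0.1371, 0.3258]
orientation: [0.002, 0.688, 0.726, 0.002]
force: [0.8, 0.1, -1.9]
finger_gap: 0.0742
gripper_force: 60.0
clock: 7.38
ee_pos: [0.6058, 0.0346, 0.3209]
orientation: [-0.001, 0.346, 0.938, -0.0]
force: [-0.5, -0.2, -0.3]
finger_gap: 0.0743
gripper_force: 60.0
tcp [0.6058 0.0346 0.3209] yaw_y 49.45 tool z [-0.002 -0.    -1.   ] shift [-0.0419  0.164   0.0107] turn -0.788 q [-0.61  0.36  0.66  1.55 -0.22  1.31  0.93]
```

```bash
python3 shift.py '[0.07,-0.6,2,0,-0.1,0.07,-1.1,4.3,0,-0.2,0.07,-1.6,6.6,0,-0.3,0.07,-2.2,9,0,-0.4,0.07,-2.8,11.2,0,-0.5,0.07,-3.4,13.4,0,-0.6,0.07,-4,15.5,0.5,-0.7,0.07,-4.19,16.4,1.07,-0.788]'; python3 shift.py '[0.07,0,0,0,0,0.07,0,0,0,0]';python3 - <<'E'
from h import *
tool([.7442,.132,.269],94.6)
s=cam("scene");t=cam("top"); 
a=cv2.resize(s["im"][120:240,170:330],None,fx=4,fy=4,interpolation=cv2.INTER_CUBIC)
crop(s,"s4",170,110,160,140,4);np.savez("/tmp/t.npz",t["im"])
E
```

```text
clock: 8.05
ee_pos: [0.7456, 0.1322, 0.3092]
orientation: [-0.001, -0.041, 0.999, 0.0]
force: [-0.2, 0.1, -1.9]
finger_gap: 0.0741
gripper_force: 60.0
clock: 8.22
ee_pos: [0.7438, 0.1299, 0.3093]
orientation: [-0.001, -0.036, 0.999, -0.0]
force: [-0.5, -1.3, -2.2]
finger_gap: 0.0738
gripper_force: 60.0
tcp [0.7438 0.1299 0.3093] yaw_y 94.16 tool z [-0.003 -0.001 -1.   ] shift [-0.0006  0.0021  0.0403] turn -0.0078 q [-0.47  0.63  0.44  1.12 -0.26  1.44  1.57]
```

View pics/s4.png

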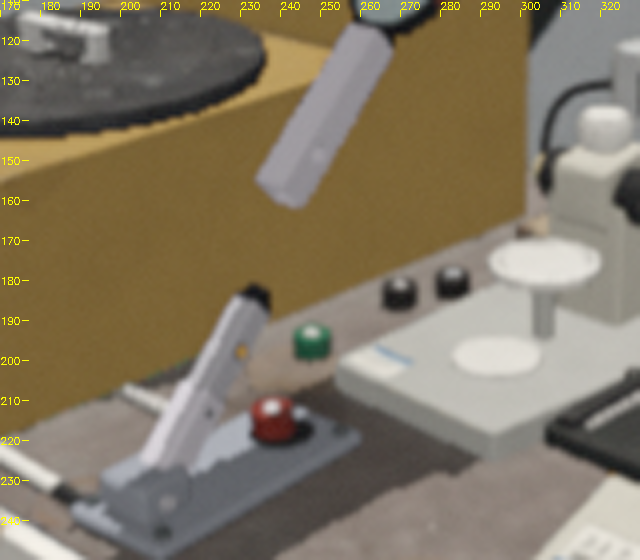

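The scene crop shows the tube, mouth at about (240,160) and hole at about (249.5,148.7), lying almost parallel to the spigot. The spigot's tip is at (234,183) and its button at (230,198).

Run:
```python
from h import *
s=cam("scene"); t=cam("top"); st=robot.get_state()
def face(px,p0,n,off):
    v=ray(s,px); p=p0+n*off; return s["o"]+v*(((p-s["o"])@n)/(v@n))[:,None]
yaw=np.radians(94.16-90); u=np.array([np.cos(yaw),np.sin(yaw),0]); n=np.array([-u[1],u[0],0])
T=st["ee_pos"]; H=face([[249.5,148.7]],T,n,-.013); 
E=face([[245,161.3],[267.5,123.8]],T,n,-.013)
for a in(H,E): print("hole/edge rel TCP (along,z)",np.c_[(a-T)@u,a[:,2]-T[2]].round(4))
d=E[1]-E[0]; print("edge tilt",np.degrees(np.arctan2(d[2],d@u)))
h=(H[0]-T); print("ring(-.0014,-.002)->hole tilt",np.degrees(np.arctan2(-h[2]-.002,-(h@u)-.0014)),np.hypot(h@u+.0014,h[2]+.002))
y2=np.radians(4.6);u2=np.array([np.cos(y2),np.sin(y2),0]);n2=np.array([-u2[1],u2[0],0]);S=np.array([.5302,.1148,.075])
B=face([[230,198]],S,n2,-.0155)[0]; print("btn rel S (26,23.4 expected)",((B-S)@u2).round(4),(B-S)[2].round(4))
# where top camera sees ring's parts: dark ring / tube below gripper
cv2.imwrite("pics/t4.png",cv2.resize(np.hstack([t["im"][80:250,130:290]]),None,fx=3.5,fy=3.5,interpolation=cv2.INTER_CUBIC))
```

```text
hole/edge rel TCP (along,z) [[-0.1065 -0.0989]]
hole/edge rel TCP (along,z) [[-0.1263 -0.1287]
 [-0.03   -0.0484]]
edge tilt 39.85674961821848
ring(-.0014,-.002)->hole tilt 42.6943222269293 0.14295926807729895
btn rel S (26,23.4 expected) 0.0217 0.0251
```

View pics/t4.png

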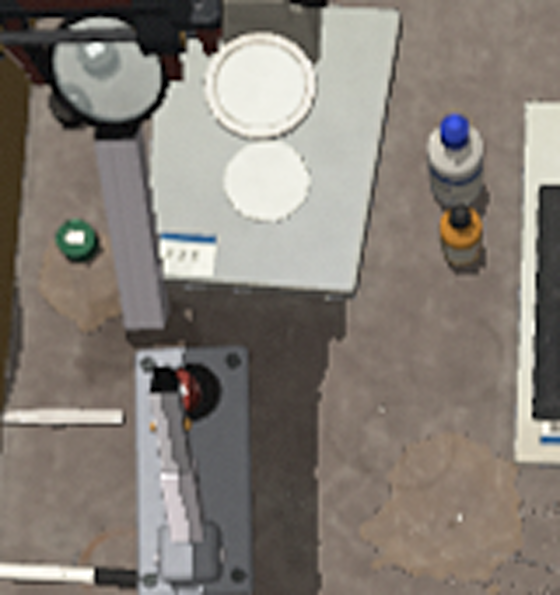

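The top crop shows the tube pointing at the spigot. Its mouth edge is centred at about px (171.6,174.3), the plug end at about px (176.9,184.9), and the buttons at px (173.9,201.7) and (183.1,201.4). Next I'll check the lateral offset using this same camera.

Run:
```python
from h import *
t=cam("top"); T=robot.get_state()["ee_pos"]
print("mouth top edge",onz(t,[[171.6,174.3]],.202).round(4),"pred",T+[-.129*.9974-.009,-.129*.0726,-.107])
print("ring far/near tube start", onz(t,[[130+122/3.5,80+135/3.5]],.238).round(4))
print("tip",onz(t,[[176.9,184.9]],.134).round(4),"btn",onz(t,[[173.9,201.7],[183.1,201.4]],.0985).round(4))
print("shoulder top edge", onz(t,[[181.4,214.5]],.075+.0093).round(4))
S=np.array([.5298,.1155,.0755]);u=np.array([.9968*.743,.0802*.743,.669])
for x in(.115,.09): tool(S+(x+.172)*u+[.0014,0,.002],94.6)
```

```text
mouth top edge [[0.6006 0.1158 0.202 ]] pred [0.6063819  0.12017823 0.20496232]
ring far/near tube start [[0.7239 0.1324 0.238 ]]
tip [[0.5912 0.1162 0.134 ]] btn [[0.5549 0.1284 0.0985]
 [0.5565 0.1049 0.0985]]
shoulder top edge [[0.5246 0.1098 0.0843]]
tcp [0.744  0.1295 0.312 ] yaw_y 94.19 tool z [ 0.001  0.    -1.   ] shift [0.0001 0.0031 0.0425] turn -0.0072 q [-0.47  0.63  0.45  1.12 -0.26  1.44  1.57]
tcp [0.744  0.1295 0.312 ] yaw_y 94.19 tool z [ 0.001  0.    -1.   ] shift [0.0187 0.0029 0.0592] turn -0.0072 q [-0.47  0.63  0.45  1.12 -0.26  1.44  1.57]
```

The manual's scale: shifts go in cm. Converting my numbers, 0.0425 m is 4.25, 0.04 m is 4.

```bash
python3 shift.py '[0.07,0,0.2,1,-0.007,0.07,0,0.2,2,-0.007,0.07,0,0.2,3,-0.007,0.07,0,0.2,4,-0.007,0.07,0,0.2,4.25,-0.007,0.07,0,0.2,4.25,-0.007,0.07,0,0.2,4.25,-0.007]'
python3 - <<'E'
from h import *
s=cam("scene"); im=s["im"]; np.save("/tmp/s5.npy",im)
hsv=cv2.cvtColor(im,cv2.COLOR_BGR2HSV); m=((hsv[...,1]<60)&(im.min(axis=2)>90)).astype(np.uint8)
for r in list(range(130,214,3)): 
    c=np.flatnonzero(m[r,205:275])+205; 
    runs=np.split(c,np.flatnonzero(np.diff(c)>1)+1); print(r,[(int(q[0]),int(q[-1])) for q in runs if len(q)>3])
tool([0,0,0],94.6)
E
```

```text
clock: 9.05
ee_pos: [0.7442, 0.1322, 0.2682]
orientation: [-0.0, -0.041, 0.999, -0.0]
force: [0.9, 0.4, -1.3]
finger_gap: 0.0741
gripper_force: 60.0
130 [(205, 210)]
133 [(255, 265)]
136 [(253, 267)]
139 [(252, 267)]
142 [(250, 265)]
145 [(248, 263)]
148 [(246, 261)]
151 [(245, 260)]
154 [(243, 258)]
157 [(241, 256)]
160 [(239, 255)]
163 [(238, 253)]
166 [(236, 251)]
169 [(235, 250)]
172 [(238, 248)]
175 [(243, 246)]
178 [(268, 274)]
181 [(260, 265), (268, 271)]
184 [(253, 265)]
187 [(226, 235), (246, 265)]
190 [(224, 236), (239, 274)]
193 [(223, 243), (246, 249), (252, 274)]
196 [(221, 229), (231, 242), (253, 274)]
199 [(219, 229), (231, 243), (252, 274)]
202 [(217, 274)]
205 [(214, 233), (254, 274)]
208 [(205, 236), (256, 274)]
211 [(205, 231), (236, 239), (262, 274)]
tcp [0.7444 0.1322 0.2688] yaw_y 94.71 tool z [ 0.001 -0.    -1.   ] shift [ 0.7529 -0.0706  0.2684] turn 0.0018 q [-0.48  0.65  0.44  1.18 -0.26  1.36  1.59]
```

The tube's silhouette continues the bar's: the left edge extrapolates to column 223 at row 190, against 224 for the bar and 222.4 expected, and the slopes match. I'll slide it on along the axis.

```bash
python3 shift.py '[0.07,0.74,0,0.67,0,0.07,1.49,0,1.34,0,0.07,2.23,0,2,0,0.07,2.6,0,2.34,0,0.07,2.97,0,2.68,0,0.07,3.34,0,3.01,0,0.07,3.71,0,3.35,0,0.07,3.71,0,3.35,0]' 40; python3 -c "
from h import *
tool([0,0,0]); s=robot.get_state(); print(s['force'].round(1),s['moment'].round(2))"
```

```text
clock: 9.77
ee_pos: [0.7068, 0.1298, 0.2347]
orientation: [-0.0, -0.041, 0.999, 0.0]
force: [-0.5, 1.8, -2.8]
finger_gap: 0.0741
gripper_force: 40.0
tcp [0.7068 0.1298 0.2347] yaw_y 94.72 tool z [-0.     0.001 -1.   ] shift [ 0.715  -0.0713  0.2348] turn None q [-0.51  0.6   0.43  1.35 -0.25  1.25  1.59]
[-0.5  1.8 -2.8] [ 0.59 -0.14 -0.21]
```

Scaled: 0.01 m is 1, 0.0089 m is 0.89.

```bash
python3 shift.py '[0.07,0.25,0,0.22,0,0.07,0.5,0,0.45,0,0.07,0.75,0,0.67,0,0.07,1,0,0.89,0,0.07,1,0,0.89,0]' 15
python3 - <<'E'
from h import *
s=cam("scene"); im=s["im"]; st=robot.get_state(); print(st['force'].round(1),st['moment'].round(2))
hsv=cv2.cvtColor(im,cv2.COLOR_BGR2HSV); m=((hsv[...,1]<60)&(im.min(axis=2)>90)).astype(np.uint8)
for r in list(range(150,214,3)): 
    c=np.flatnonzero(m[r,205:275])+205; 
    runs=np.split(c,np.flatnonzero(np.diff(c)>1)+1); print(r,[(int(q[0]),int(q[-1])) for q in runs if len(q)>3])
E
```

```text
clock: 10.18
ee_pos: [0.6965, 0.1285, 0.2255]
orientation: [-0.001, -0.041, 0.999, 0.0]
force: [-0.2, 1.5, -3.0]
finger_gap: 0.0743
gripper_force: 15.0
[-0.7  1.9 -2.8] [ 0.66  0.07 -0.2 ]
150 [(246, 250)]
153 [(244, 255)]
156 [(242, 257)]
159 [(240, 256)]
162 [(239, 254)]
165 [(237, 252)]
168 [(235, 251)]
171 [(234, 249)]
174 [(232, 247)]
177 [(230, 246), (270, 274)]
180 [(229, 244), (262, 266), (268, 271)]
183 [(227, 242), (255, 264)]
186 [(225, 241), (248, 264)]
189 [(224, 239), (242, 274)]
192 [(224, 249), (252, 274)]
195 [(222, 242), (253, 274)]
198 [(220, 228), (232, 242), (253, 274)]
201 [(218, 274)]
204 [(215, 239), (241, 274)]
207 [(205, 236), (252, 274)]
210 [(205, 232), (254, 274)]
213 [(205, 232), (265, 274)]
```

```bash
python3 shift.py '[0.07,0.2,0,0.18,0,0.07,0.4,0,0.36,0,0.07,0.6,0,0.54,0,0.07,0.8,0,0.72,0,0.07,0.95,0,0.85,0,0.07,0.95,0,0.85,0,0.07,0.95,0,0.85,0]' 15; python3 -c "
from h import *
tool([0,0,0])"
```

```text
clock: 10.82
ee_pos: [0.6911, 0.128, 0.2204]
orientation: [0.005, -0.041, 0.999, 0.001]
force: [8.2, 3.3, 6.3]
finger_gap: 0.0746
gripper_force: 15.0
tcp [0.6911 0.128  0.2204] yaw_y 94.71 tool z [ 0.009  0.002 -1.   ] shift [ 0.7012 -0.071   0.214 ] turn None q [-0.52  0.57  0.43  1.43 -0.25  1.19  1.59]
```

Force rises at an estimated mouth position of about 42 mm, which means the tube is standing on the buttons. I'll relax and let go.

Scaled: -0.004 m is -0.4, -0.003 m is -0.3.

```bash
python3 shift.py '[0.07,-0.2,0,-0.2,0,0.07,-0.4,0,-0.3,0,0.07,-0.4,0,-0.3,0]' 5; python3 shift.py '[0.08,0,0,0,0,0.088,0,0,0,0,0.088,0,0,0,0,0.088,0,0,0,0]' 5
python3 - <<'E'
from h import *
tool([0,0,0],94.6)
s=cam("scene"); im=s["im"]; st=robot.get_state(); print(st['force'].round(1))
hsv=cv2.cvtColor(im,cv2.COLOR_BGR2HSV); m=((hsv[...,1]<60)&(im.min(axis=2)>90)).astype(np.uint8)
for r in list(range(150,214,3)): 
    c=np.flatnonzero(m[r,205:275])+205; 
    runs=np.split(c,np.flatnonzero(np.diff(c)>1)+1); print(r,[(int(q[0]),int(q[-1])) for q in runs if len(q)>3])
E
```

```text
clock: 11.07
ee_pos: [0.6918, 0.1277, 0.2204]
orientation: [-0.0, -0.041, 0.999, -0.0]
force: [2.4, 2.0, 0.3]
finger_gap: 0.0747
gripper_force: 5.0
clock: 11.4
ee_pos: [0.6915, 0.1275, 0.2203]
orientation: [-0.0, -0.041, 0.999, -0.0]
force: [1.1, 0.9, 0.4]
finger_gap: 0.088
gripper_force: 0.0
tcp [0.6915 0.1275 0.2203] yaw_y 94.7 tool z [-0.001 -0.001 -1.   ] shift [ 0.6995 -0.0703  0.2208] turn 0.0017 q [-0.52  0.58  0.43  1.42 -0.25  1.2   1.59]
[ 0.7  0.3 -0.7]
150 [(249, 263)]
153 [(246, 250)]
156 [(244, 254)]
159 [(242, 257)]
162 [(240, 256)]
165 [(238, 254)]
168 [(236, 252)]
171 [(235, 250)]
174 [(233, 248)]
177 [(231, 246), (270, 274)]
180 [(229, 245), (268, 271)]
183 [(227, 243), (256, 264)]
186 [(225, 236), (238, 241), (249, 264)]
189 [(223, 240), (242, 274)]
192 [(223, 249), (252, 274)]
195 [(222, 242), (253, 274)]
198 [(220, 228), (232, 242), (253, 274)]
201 [(218, 274)]
204 [(215, 240), (242, 274)]
207 [(205, 238), (252, 274)]
210 [(205, 232), (252, 274)]
213 [(205, 232), (243, 246), (267, 274)]
```

Scaled: -0.13 m is -13, -0.11 m is -11.

```bash
python3 shift.py '[0.088,0,0,-1.5,0,0.088,0,0,-3.5,0,0.088,0,0,-6,0,0.088,0,0,-8.5,0,0.088,0,0,-11,0,0.088,3,0,-13,0,0.088,7,0,-13,0,0.088,10,0,-13,0]'; python3 shift.py '[0.088,3,0,0,0,0.088,6,0,0,0,0.088,6,0,0,0]'
python3 - <<'E'
from h import *
tool([.561,.1175,.20],94.6)
s=cam("scene");t=cam("top")
a=cv2.resize(s["im"][130:230,200:290],None,fx=6,fy=6,interpolation=cv2.INTER_CUBIC)
crop(s,"s6",195,125,100,100,6)
hsv=cv2.cvtColor(s["im"],cv2.COLOR_BGR2HSV); o=(hsv[...,1]>110)&(hsv[...,0]>12)&(hsv[...,0]<28)&(hsv[...,2]>120); ys,xs=np.nonzero(o[190:206,222:240]); print(list(zip(xs+222,ys+190)))
E
```

```text
clock: 12.12
ee_pos: [0.5908, 0.1189, 0.3514]
orientation: [0.001, -0.041, 0.999, 0.0]
force: [0.9, 0.2, 0.1]
finger_gap: 0.0878
gripper_force: 0.0
clock: 12.37
ee_pos: [0.5281, 0.1139, 0.3513]
orientation: [-0.001, -0.041, 0.999, 0.001]
force: [1.2, -0.6, 0.3]
finger_gap: 0.0875
gripper_force: 0.0
tcp [0.5281 0.1139 0.3513] yaw_y 94.73 tool z [-0.001  0.002 -1.   ] shift [-0.0333  0.0005  0.1512] turn 0.0022 q [-0.68  0.19  0.46  1.65 -0.09  1.33  1.44]
[(np.int64(230), np.int64(197)), (np.int64(229), np.int64(198)), (np.int64(230), np.int64(198))]
```

View pics/s6.png

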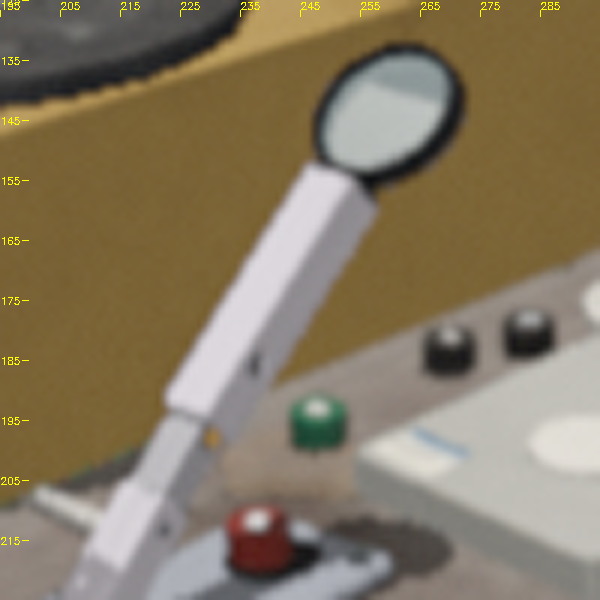

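The view shows the tube standing on the buttons in line with the spigot, mouth at about (228,195), with the brass button just below it at (230,197.5). The specimen hasn't moved. Next I'll bring the fingers down astride the mouth.

```bash
python3 shift.py '[0.088,-1.5,0.03,2,0,0.088,-3.33,0.05,5,0,0.088,-3.33,0.05,8.5,0,0.088,-3.33,0.05,12,0,0.088,-3.33,0.05,15,0,0.088,-3.33,0.05,17,0,0.088,-3.33,0.05,18,0,0.088,-3.33,0.05,18,0]'; python3 -c "
from h import *
tool([.561,.1175,.0915],94.6)"
```

```text
clock: 13.13
ee_pos: [0.5651, 0.1176, 0.1679]
orientation: [-0.002, -0.041, 0.999, -0.001]
force: [0.1, -0.8, 0.4]
finger_gap: 0.0877
gripper_force: 0.0
tcp [0.5651 0.1176 0.1679] yaw_y 94.7 tool z [-0.004 -0.002 -1.   ] shift [0.0038 0.0004 0.0765] turn 0.0017 q [-0.61  0.41  0.42  1.81 -0.2   0.97  1.55]
```

```bash
python3 shift.py '[0.088,0.3,0.04,1.5,0,0.088,0.38,0.04,3,0,0.088,0.38,0.04,4.5,0,0.088,0.38,0.04,5.8,0,0.088,0.38,0.04,6.8,0,0.088,0.38,0.04,7.65,0,0.088,0.38,0.04,7.65,0,0.088,0.38,0.04,7.65,0]'; python3 -c "
from h import *
tool([.561,.1175,.0915],94.6);print(robot.get_state()['force'].round(1))"
```

```text
clock: 13.8
ee_pos: [0.5621, 0.1181, 0.0944]
orientation: [0.0, -0.041, 0.999, -0.0]
force: [0.2, -0.5, -0.4]
finger_gap: 0.088
gripper_force: 0.0
tcp [0.5621 0.1181 0.0944] yaw_y 94.7 tool z [ 0.  0. -1.] shift [ 0.0011 -0.0005  0.0029] turn 0.0018 q [-0.58  0.5   0.39  1.88 -0.25  0.81  1.59]
[ 0.2 -0.5 -0.4]
```

```bash
python3 shift.py '[0.06,0.21,-0.05,0.29,0,0.05,0.21,-0.05,0.29,0,0.04,0.21,-0.05,0.29,0,0.032,0.21,-0.05,0.29,0,0.02,0.21,-0.05,0.29,0,0.02,0.21,-0.05,0.29,0,0.02,0.21,-0.05,0.29,0,0.02,0.21,-0.05,0.29,0]' 20;python3 shift.py '[0.02,0,0,0,0,0.02,0,0,0,0]'; python3 -c "
from h import *
tool([.561,.1175,.0915],94.6);print(robot.get_state()['force'].round(1))"
```

```text
clock: 14.47
ee_pos: [0.5596, 0.1175, 0.0912]
orientation: [0.0, -0.041, 0.999, 0.0]
force: [-0.1, 0.6, 0.3]
finger_gap: 0.0379
gripper_force: 0.0
clock: 14.63
ee_pos: [0.5596, 0.1177, 0.0911]
orientation: [0.0, -0.041, 0.999, 0.0]
force: [-0.2, 0.2, 0.9]
finger_gap: 0.0259
gripper_force: 20.0
tcp [0.5596 0.1177 0.0911] yaw_y 94.72 tool z [-0.  0. -1.] shift [-0.0014 -0.0003 -0.0004] turn 0.0021 q [-0.58  0.5   0.39  1.88 -0.25  0.81  1.59]
[-0.2  0.2  0.9]
```

The gap is 25.9 mm, so the pads are flat on the tube with both buttons pressed level. Now I'll slide it down.

Scaled: 0.0105 m is 1.05, 0.0094 m is 0.94.

```bash
python3 shift.py '[0.02,0.15,0,0.13,0,0.02,0.3,0,0.27,0,0.02,0.45,0,0.4,0,0.02,0.6,0,0.54,0,0.02,0.75,0,0.67,0,0.02,0.9,0,0.8,0,0.02,1.05,0,0.94,0,0.02,1.05,0,0.94,0]' 20; python3 -c "
from h import *
tool([0,0,0],94.6);print(robot.get_state()['force'].round(1))"
```

```text
clock: 15.3
ee_pos: [0.5517, 0.1172, 0.0839]
orientation: [0.003, -0.041, 0.999, 0.001]
force: [0.7, 0.1, 12.9]
finger_gap: 0.0257
gripper_force: 20.0
tcp [0.5517 0.1172 0.0839] yaw_y 94.7 tool z [ 0.006  0.002 -1.   ] shift [ 0.5599 -0.0716  0.0805] turn 0.0018 q [-0.58  0.5   0.38  1.91 -0.26  0.77  1.59]
[ 0.7  0.1 12.9]
```

```bash
cat > m.py <<'E'
from h import *
old=cv2.imread("pics/s6.png")[20*3:20*16][:, :]; 
old=cv2.imread("pics/s6.png"); tpl=old[33:195,300:480]   # ring, px (245..275,130.5..157.5)
im=cv2.resize(cam("scene")["im"][125:225,195:295],None,fx=6,fy=6,interpolation=cv2.INTER_CUBIC)
r=cv2.matchTemplate(im,tpl,cv2.TM_CCOEFF_NORMED); _,v,_,l=cv2.minMaxLoc(r)
print("ring score",round(v,2),"moved px",(l[0]-300)/6,(l[1]-33)/6,"(1 mm along axis ~ -0.24,+0.42 px)")
E
python3 m.py
python3 - <<'E'
from h import *
s=cam("scene")
for x in(.211,.200,.170):
    p=np.array([.5298,.1155,.0755])+x*np.array([.743*.9968,.743*.0802,.669]); print(x,cv2.projectPoints(p[None],cv2.Rodrigues(s["R"])[0],s["t"],s["K"],s["d"])[0].ravel().round(2))
E
```

```text
ring score 0.98 moved px -2.1666666666666665 2.6666666666666665 (1 mm along axis ~ -0.24,+0.42 px)
0.211 [257.09 141.63]
0.2 [255.24 144.94]
0.17 [250.17 154.03]
```

The ring has moved about 10 mm along the axis, so the tube is travelling with the pads and has passed over the buttons. I'll carry on to home.

Scaled: 0.014 m is 1.4, 0.0126 m is 1.26.

```bash
python3 shift.py '[0.02,0.2,0,0.18,0,0.02,0.4,0,0.36,0,0.02,0.6,0,0.54,0,0.02,0.8,0,0.72,0,0.02,1,0,0.9,0,0.02,1.2,0,1.08,0,0.02,1.4,0,1.26,0,0.02,1.4,0,1.26,0]' 25; python3 -c "
from h import *
tool([0,0,0],94.6);print(robot.get_state()['force'].round(1))"; python3 m.py
```

```text
clock: 16.07
ee_pos: [0.5369, 0.1161, 0.0706]
orientation: [0.002, -0.041, 0.999, 0.001]
force: [-0.4, 2.0, 9.6]
finger_gap: 0.0257
gripper_force: 25.0
tcp [0.5369 0.1161 0.0706] yaw_y 94.71 tool z [ 0.004  0.002 -1.   ] shift [ 0.5449 -0.0717  0.0682] turn 0.0019 q [-0.59  0.49  0.37  1.96 -0.26  0.73  1.6 ]
[-0.4  2.   9.6]
ring score 0.97 moved px -6.0 8.0 (1 mm along axis ~ -0.24,+0.42 px)
```

Scaled: 0.009 m is 0.9, 0.008 m is 0.8.

```bash
python3 shift.py '[0.02,0.15,0,0.13,0,0.02,0.3,0,0.27,0,0.02,0.45,0,0.4,0,0.02,0.6,0,0.54,0,0.02,0.75,0,0.67,0,0.02,0.9,0,0.8,0,0.02,0.9,0,0.8,0]' 25; python3 -c "
from h import *
tool([0,0,0],94.6);print(robot.get_state()['force'].round(1))"; python3 m.py
```

```text
clock: 16.7
ee_pos: [0.5305, 0.1156, 0.064]
orientation: [0.005, -0.041, 0.999, 0.001]
force: [2.9, 0.9, 15.9]
finger_gap: 0.0259
gripper_force: 25.0
tcp [0.5305 0.1156 0.064 ] yaw_y 94.71 tool z [ 0.009  0.003 -1.   ] shift [ 0.5388 -0.0718  0.0589] turn 0.0018 q [-0.59  0.49  0.37  1.98 -0.27  0.7   1.6 ]
[ 2.9  0.9 15.9]
ring score 0.96 moved px -7.833333333333333 10.5 (1 mm along axis ~ -0.24,+0.42 px)
```

```bash
python3 shift.py '[0.02,0.15,0,0.13,0,0.02,0.3,0,0.27,0,0.02,0.45,0,0.4,0,0.02,0.45,0,0.4,0]' 30; python3 -c "
from h import *
tool([0,0,0],94.6);print(robot.get_state()['force'].round(1))"; python3 m.py
```

```text
clock: 17.08
ee_pos: [0.5309, 0.1157, 0.0631]
orientation: [0.009, -0.041, 0.999, 0.002]
force: [6.5, 0.2, 32.9]
finger_gap: 0.0262
gripper_force: 30.0
tcp [0.5309 0.1157 0.0631] yaw_y 94.67 tool z [ 0.019  0.005 -1.   ] shift [ 0.5396 -0.0723  0.0526] turn 0.0012 q [-0.59  0.49  0.37  1.99 -0.27  0.69  1.6 ]
[ 6.5  0.2 32.9]
ring score 0.95 moved px -8.166666666666666 10.333333333333334 (1 mm along axis ~ -0.24,+0.42 px)
```

It has hit a hard stop after 39.8 mm of travel, so the tube is home. I'll relax, open and withdraw upward.

Scaled: -0.008 m is -0.8, -0.007 m is -0.7.

```bash
python3 shift.py '[0.02,-0.4,0,-0.3,0,0.02,-0.8,0,-0.7,0,0.02,-0.8,0,-0.7,0]' 5; python3 shift.py '[0.04,0,0,0,0,0.06,0,0,0,0,0.088,0,0,0,0,0.088,0,0,0,0,0.088,0,0,0,0,0.088,0,0,0,0,0.088,0,0,0,0,0.088,0,0,0,0]';  python3 shift.py '[0.088,0,0,-1.5,0,0.088,0,0,-3.5,0,0.088,0,0,-6,0,0.088,0,0,-9,0,0.088,0,0,-12,0,0.088,0,0,-16,0,0.088,0,0,-20,0,0.088,0,0,-24,0]'; python3 m.py
python3 - <<'E'
from h import *
s=cam("scene");t=cam("top")
for c,(x0,x1,y0,y1) in((s,(215,250,180,215)),(t,(165,192,190,215))):
    hsv=cv2.cvtColor(c["im"],cv2.COLOR_BGR2HSV); o=(hsv[...,1]>90)&(hsv[...,0]>10)&(hsv[...,0]<28)&(hsv[...,2]>120); ys,xs=np.nonzero(o[y0:y1,x0:x1]); print([(int(a)+x0,int(b)+y0,*hsv[b+y0,a+x0].tolist()) for a,b in zip(xs,ys)])
hsv=cv2.cvtColor(s["im"],cv2.COLOR_BGR2HSV); r=((hsv[...,0]<8)|(hsv[...,0]>172))&(hsv[...,1]>130); ys,xs=np.nonzero(r[195:230,215:260]); print("red",xs.mean()+215,ys.mean()+195)
o=cv2.imread("pics/scene0.png");hsv=cv2.cvtColor(o,cv2.COLOR_BGR2HSV); r=((hsv[...,0]<8)|(hsv[...,0]>172))&(hsv[...,1]>130); ys,xs=np.nonzero(r[195:230,215:260]); print("red0",xs.mean()+215,ys.mean()+195)
S=np.array([.5298,.1155,.0755]);u=np.array([.743*.9968,.743*.0802,.669]);n=np.array([-.08,.997,0])
for c in(s,t):
  for sg in(-1,1):
    p=S+.035*u+sg*.0155*n; print(cv2.projectPoints(p[None],cv2.Rodrigues(c["R"])[0],c["t"],c["K"],c["d"])[0].ravel().round(1))
E
```

```text
clock: 17.38
ee_pos: [0.5301, 0.1155, 0.0646]
orientation: [0.0, -0.041, 0.999, 0.0]
force: [-0.0, 1.9, 4.0]
finger_gap: 0.0263
gripper_force: 5.0
clock: 18.05
ee_pos: [0.5297, 0.1149, 0.0641]
orientation: [-0.0, -0.041, 0.999, -0.0]
force: [-0.3, -0.2, 0.0]
finger_gap: 0.076
gripper_force: 0.0
clock: 18.72
ee_pos: [0.5292, 0.1146, 0.3061]
orientation: [-0.0, -0.041, 0.999, -0.0]
force: [1.2, 0.4, 0.1]
finger_gap: 0.0883
gripper_force: 0.0
ring score 0.96 moved px -7.833333333333333 10.666666666666666 (1 mm along axis ~ -0.24,+0.42 px)
[(215, 180, 19, 148, 122), (216, 180, 20, 145, 123), (217, 180, 19, 144, 124), (218, 180, 20, 146, 122), (219, 180, 20, 144, 122), (220, 180, 20, 142, 122), (221, 180, 20, 142, 122), (224, 180, 19, 143, 121), (225, 180, 20, 140, 122), (226, 180, 20, 148, 121), (227, 180, 19, 122, 123), (246, 180, 19, 135, 125), (247, 180, 20, 146, 124), (248, 180, 19, 140, 124), (249, 180, 20, 145, 123), (215, 181, 20, 139, 123), (216, 181, 20, 145, 123), (217, 181, 20, 145, 123), (218, 181, 19, 143, 123), (219, 181, 19, 145, 123), (220, 181, 20, 146, 122), (222, 181, 
[... 3431 characters left out ...]
 125, 124), (215, 193, 21, 143, 121), (216, 193, 20, 143, 123), (217, 193, 20, 144, 122), (218, 193, 20, 146, 122), (215, 194, 20, 142, 122), (216, 194, 20, 145, 121), (217, 194, 20, 145, 123), (218, 194, 19, 148, 121), (219, 194, 19, 125, 122), (215, 195, 20, 144, 122), (216, 195, 19, 145, 123), (217, 195, 20, 146, 122), (215, 196, 20, 145, 123), (216, 196, 20, 148, 121), (218, 196, 18, 117, 124), (215, 197, 19, 141, 123), (216, 197, 20, 148, 121), (217, 197, 19, 131, 123), (230, 197, 18, 110, 151), (215, 198, 20, 146, 122), (230, 198, 18, 114, 154)]
[]
red 238.06451612903226 215.8548387096774
red0 237.66071428571428 215.71428571428572
[230.9 197.8]
[222.7 194.9]
[184.2 201.2]
[172.  201.8]
```

Scaled: 0.12 m is 12, 0.09 m is 9.

```bash
python3 shift.py '[0.088,3,0,-2,0,0.088,6,0,-2,0,0.088,9,0,-2,0,0.088,12,0,-2,0,0.088,12,0,-2,0,0.088,12,0,-2,0]'
python3 - <<'E'
from h import *
t=cam("top")["im"]; o=cv2.imread("pics/top0.png")
for n,i in(("now",t),("start",o)):
    b=i.astype(int); w=(b[...,2]-b[...,0])[196:208,166:190]; print(n); print(w)
E
```

```text
clock: 19.37
ee_pos: [0.4089, 0.1051, 0.3235]
orientation: [-0.0, -0.042, 0.999, 0.0]
force: [-0.3, -0.2, 0.3]
finger_gap: 0.0877
gripper_force: 0.0
now
[[ 22  23  12  -9  -7  -6   3   7   6   6   6   4   3   5   5   5   5   0
   12  27   4   0   0   2]
 [ 22  26  12  -9  -7  -5   2   8   6   5   5   4   4   5   5   4   4   2
    6   6  -1  -2   1  -2]
 [ 23  23  11 -10  -8  -7   0   6   6   4   5   4   4   5   5   4   5  -1
    0   3  -1   2   1   0]
 [ 21  24  13  -9  -8  -7  -2   7   6   4   5   5   5   5   6   6   5   3
   10  -1   1  -1  -3  -4]
 [ 22  23  11 -10 -10  -6  -5   6   6   5   5   4   6   6   7   6   4   6
   46   2  -6  -4  -5  -4]
 [ 23  24  12 -10  -9  -8   0  16   5   6   5   7   4   5   5   6   4   9
   65   0  -5  -5  -4  -4]
 [ 23  25  11  -9  -9  -9  -1  18   7   5   5   5   4   4   5   7   4   7
   28  -4  -5  -3  -5  -4]
 [ 22  23  13 -10  -9  -8  -8   1   6   6   5   4   4   4   5   6   5   4
    0  -5  -5  -4  -3  -3]
 [ 22  24  15 -10  -9  -6  -6   0   6   6   5   4   6   4   4   5   7   4
    1  -1  -4  -4  -4  -3]
 [ 22  24  13  -9  -8  -8  -6   0   7 
[... 784 characters left out ...]
23  11 -10  -8 -10  16  97  29   0   3   4   4   3   2  -6  63 145
   80  -9  -6  -3  -4  -3]
 [ 20  22  11  -8  -9 -11   5  87  30  -2   2   4   5   3   5  -3  35 108
   33 -10  -4  -3  -3  -2]
 [ 21  23  11  -9  -8 -10  -8   5  14   2   3   4   4   3   2   1  -3  -2
   -3  -8  -5  -3  -4  -3]
 [ 22  23  13 -10  -8  -7  -8 -11  -6   4   5   3   3   4   4   3   2  -3
   -4  -5  -3  -4  -4  -2]
 [ 21  23  13  -8  -8  -7  -6  -8  -4   4   4   2   4   4   4   3   3   2
   -2  -3  -2  -3  -3  -2]
 [ 21  23  12  -8  -7  -7  -7  -7  -3   1   5   3   6   4   4   5   4  -1
   -2  -4  -3  -3  -4  -4]
 [ 21  21  10  -9  -7  -8  -6  -8  -6   0   5   3   4   3   4   5   4   2
   -1  -4  -4  -5  -3  -4]]
```

Brass shows beyond the tube on both sides: strongly at (184,201), and as the thin sliver expected past the tube's edge at (173,201). The red specimen sits where it started, within half a pixel. Handing in.

```bash
python3 -c "
from cell import robot
print(robot.sign_off())"
```

```text
the job is handed in; nothing more can be done
None
```

The job is handed in at about 19.5 s of the 54 s: the tube hit a hard stop after 39.8 mm, both buttons look popped out (the left seen only as a thin sliver), the gripper is clear, and the specimen hasn't moved; sign-off returned no verdict.

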